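# Clip the pH electrode into the stand's sprung holder and lower it into the beaker

### The job

Take the pH electrode (the probe with the biggest, round head) out of the rack and push it, upright, sideways into the sprung clip on the stand's raised arm, with its head just above the jaws; keep hold of it until both jaws have closed round its sleeve. Let go and bring the arm down fully onto its stop, so that the electrode's tip hangs inside the beaker. Do not knock the electrode against the beaker, and leave the beaker, the other probes and everything else on the bench where they are.

Things in the scene. Friction and masses are not known exactly. Their poses are not given: they have to be found in the camera images.
- electrode_head (a point): centre (half-way up) of the head of the cordless pH electrode: upright round grey head 32 mm in diameter, 56 mm high, the largest of the three in the rack, with a thin black band. Its flat underside is a shoulder, 28 mm below this point, by which it hangs at the start in any one of the rack's holes. Total length 178 mm, about 90 g; z up along it; round, so yaw means nothing
- electrode_sleeve (a point): point on the electrode's axis at the middle of its black sleeve (16 mm in diameter, from the shoulder to 36 mm below it): 18 mm below the shoulder, 46 mm below the centre of the head. This sleeve goes in the clip
- electrode_tip (a point): lowest point of the electrode's round glass tip, 150 mm below the centre of the head; the glass shaft above it is 12 mm in diameter and 82 mm long
- clip (a point): centre of the sprung clip at the end of the arm: the sleeve's axis must come here. The jaws reach 10 mm above and below it, the arm's top is also 10 mm above it. x points along the arm to the rod, z up. The mouth opens along -x, towards the robot, nothing in front. A fixed V rest on the +x side stops the sleeve; spring jaws stand at +y and -y
- jaw_left (a joint): opening of the jaw at +y of the clip (rad): 0 empty, about 0.16 as the sleeve's full width passes, about 0.035 when closed on the seated sleeve. The jaws end in 10 mm rubber rollers that turn, 5 mm apart when empty. Pushed along the clip's +x with about 10 N, the sleeve meets them 20 mm before the centre, spreads them and goes on to the V rest, and they close behind it
- jaw_right (a joint): the same for the jaw at -y of the clip. The closed jaws grip firmly: the electrode then stays upright at the height where it was let go, shoulder on the jaws or a few mm above. Pushed less far it is not held, and may spring out and fall when let go
- holder (a joint): how far the arm with the clip has been lowered on the rod (m): 0 to 0.018 at the start (raised), 0.080 when the arm's carriage sits on the dark stop collar of the rod. Friction (9 N) keeps it where it is left; it moves down under a push of about 6 to 10 N
- thumb_rest (a point): centre of the top of the ribbed black rubber thumb rest (32 by 28 mm, flush with the arm's top) where the arm is pushed down: on the arm half-way between clip and rod, 80 mm from each, 10 mm higher than the clip's centre. Axes as for the clip. The rod is 12 mm thick, its top 329 mm above the table: turn the gripper's wide side across the arm
- stand: white slim magnetic stirrer that carries the rod, fixed: 280 mm long (x -70 to +210 mm), 150 mm wide, its top 22 mm above the table; origin on the table straight below the clip; x points to the rod, which stands 160 mm from the origin
- beaker_rim (a point): centre of the mouth of the loose glass beaker (50 mm outside, 45 mm inside, 70 mm high, floor 3 mm, 60 g) on the stirrer, within 3 mm of straight below the clip. An electrode with its shoulder on the jaws clears this rim by 14 to 32 mm while the arm is raised; with the arm fully down its tip is about 48 mm below the rim. Not to be handled
- rack: fixed wooden rack, 80 by 200 mm, top plate at 140 mm above the table (12 mm thick) with three holes of 22 mm in a row along its y axis at -60, 0 and +60 mm; origin on the table under its middle. A probe must be lifted straight up, more than 125 mm, to clear it
- temp_probe_head (a point): centre of the temperature probe's head in the rack: square, 26 mm wide, 30 mm high, thin steel stem. To be left alone
- cond_probe_head (a point): centre of the conductivity probe's head in the rack: round, 29 mm at the foot, narrowing to 18 mm, 34 mm high, thick black stem. To be left alone
- flask: conical glass flask, 82 mm wide, 134 mm high, origin under its middle; to be left alone
- amber_bottle: amber glass bottle, 60 mm wide, 115 mm high, origin under its middle; to be left alone
- wash_bottle: white plastic wash bottle, 64 mm wide, 165 mm high, thin spout along its -x; origin under its middle; to be left alone
- dish: flat glass dish, 72 mm wide, 14 mm high; to be left alone
- spatula: thin steel laboratory spatula lying on the table, 170 mm long, 10 mm wide, 4 mm thick; to be left alone
Not all that is in view belongs to the job. Leave any purple look-alike of the part that bears electrode_head alone.

How it is judged:
On the way, in this order (a step that is already met when the one before it is completed fails the run):
1. the electrode is lifted clear of the rack (z of electrode_tip in the frame of rack above 0.14 m and contact force between the fingers and electrode above 0.5 N), for 0.1 s.
2. both jaws have closed on the upright electrode while the gripper still holds it (horizontal distance between electrode_sleeve and clip below 0.004 m and z of electrode_sleeve in the frame of clip between -0.013 and 0.008 m and angle between electrode_head's own z axis and vertical below 0.1 rad and contact force between electrode and jaw_left above 0.5 N and contact force between electrode and jaw_right above 0.5 N and contact force between the fingers and electrode above 0.5 N), for 0.2 s.
3. the gripper has let go and the jaws alone hold the electrode (horizontal distance between electrode_sleeve and clip below 0.004 m and z of electrode_sleeve in the frame of clip between -0.013 and 0.008 m and angle between electrode_head's own z axis and vertical below 0.1 rad and contact force between electrode and jaw_left above 0.5 N and contact force between electrode and jaw_right above 0.5 N and contact force between the fingers and electrode below 0.05 N), for 0.3 s.
At the end, for the whole second after the job is handed in: The electrode stands upright (6 degrees) at rest in the clip, sleeve within 4 mm of its centre line, both jaws pressing on it, shoulder at most 16 mm above the jaws; the arm is within 5 mm of its stop; the tip hangs inside the beaker, over 30 mm below the rim, touching nothing (horizontal distance between electrode_sleeve and clip below 0.004 m and z of electrode_sleeve in the frame of clip between -0.013 and 0.008 m and angle between electrode_head's own z axis and vertical below 0.1 rad and contact force between electrode and jaw_left above 0.5 N and contact force between electrode and jaw_right above 0.5 N and value of joint holder above 0.075 m and z of electrode_tip in the frame of beaker_rim below -0.03 m and horizontal distance between electrode_tip and beaker_rim below 0.016 m and contact force between electrode and beaker below 0.05 N and linear speed of electrode below 0.02 m/s).
It fails at once if the electrode is knocked against the beaker (more than 3 N) (contact force between electrode and beaker above 3 N).
It fails at once if the electrode is dropped or laid down (leans more than 45 degrees) (angle between electrode_head's own z axis and vertical above 0.8 rad).
It fails at once if the beaker is shifted by more than 12 mm or tipped (distance of beaker_rim from where it was at the start of the episode above 0.012 m).
It fails at once if another probe or a bystander is moved by more than 25 mm (distance of any of temp_probe_head, cond_probe_head, flask, amber_bottle, wash_bottle, dish, spatula from where it was at the start of the episode above 0.025 m).
It also fails if it takes over 53 s, if anything falls off the work surface, if the arm or the gripper's body presses on something with over 40 N, if the wrist force passes 120 N, or if a joint passes its speed limit or range.

### The arm

A 6-joint arm with a two-finger parallel gripper is mounted at the origin on the work surface. World frame = base frame: x ahead of the robot, y to its left, z up, the work surface at z = 0. Lengths are in m, angles in rad, forces in N, time in s.
With the tool pointing down it reaches from about 0.325 to 0.85 m from the base axis. Payload 4.4 kg.
Tool frame: the origin (TCP) lies on the centre line of the jaws, within the pads' length; the fingertips stand 25 mm ahead of it and the grasp point (between the pads) lies 6 mm ahead of it; z points along the fingers, y is the line along which they close (so a half turn about z gives the same grasp; the last joint's range is limited). The gripper opens to 94 mm and grips with 3 to 60 N. Pads are 16 mm wide; open, the fingers measure 119 mm over their backs; the gripper's body (75 mm by 177 mm) begins 78 mm behind the grasp point.
Start: joints at [1.123, 0.207, 1.542, -0, 1.393, -0.15], TCP at [0.169, 0.55, 0.23] pointing down, gripper open.
Joint ranges: [-2.73, 2.73], [-0.86, 2.22], [0.23, 2.46], [-1.11, 4.25], [0.08, 2.63], [-2.82, 2.82]. Speed limits (rad/s): [2.79, 2.79, 3.14, 3.14, 3.14, 3.14].

### API

Orientations are given as a 3x3 rotation matrix whose columns are the frame's x, y, z axes.
In Python, from workcell import status, viewer, order gives the robot as it stands.
- The arm moves only by the tool servo_tool, never from a script. Its argument "increments" is a list of rows, each an object with "slide": the shift along the tool's x, y, z in units of 25 mm (1.0 is 25 mm), a list of three; "rotation": the turn, a rotation vector about the tool's x, y, z in units of 5 degrees (1.0 is 5 degrees), a list of three; "gripper": the opening, from 0 (shut) to 1 (fully open). In form: [{"slide": [tx, ty, tz], "rotation": [wx, wy, wz], "gripper": gripper}, ...]. A call has 1 to 8 rows; each row shifts and turns the commanded pose from where the row before left it, along the tool's axes as they then stand; what a row does not reach is not made up. A row lasts 1/10 s, in which the tool goes at most 50 mm and 8.59 degrees, less where a joint would pass 70% of its speed; a pose out of reach is approached as far as the arm can. A call is refused whole if a number of a shift passes 1 or a number of a turn 1, either way. A call with a gripper value outside its range is refused whole. The fingers move at their own pace and stop on an object; "squeeze" is the grip in N (left out, the last holds). Time passes only in rows, so rows that do not move let the fingers close. It gives the time, the measured TCP pose, the force, the opening and the grip force at its end, in the units of the state.
- status.state(): the state, without advancing time (a new reading comes with each control period).
- viewer.read_camera(name): name is "scene" or "top" or "wrist"; returns a dict with "pixels" (420x560x3 uint8, red, green, blue), "z_map" (420x560 float32, m along the optical axis (not along the pixel's ray), 0 where there is no reading), "intrinsics" (3x3 intrinsics, pixels), "rvec" (rotation vector, rad) and "tvec" (3), from world to camera coordinates, as OpenCV has them. Camera axes: x right, y down, z forward; pixel columns grow to the right and rows downward; lengths in m; the calibration is good to about 2 mm. The wrist camera is an equidistant fisheye: a pixel r from the principal point sees the ray r / f radians off the axis. A picture is of the moment at which its call begins.
- order.close_job(): hands the job in; it is judged then, once.
Trained networks look in a picture, given as the dict that the camera call returned (one of the last four; its "shot" number tells which), for a name from the list of things; names that differ only in an ending like _2 or _b are one class to them, and where a whole thing is asked for, a point or a joint stands for the part that bears it (a point fixed in the world has none). Each returns a list of dicts, best first, with "score" (0 to 1); they miss things now and then, are a little off and sometimes report something else, mostly with a low value. They report only what shows in the picture. A call takes as long as a camera call. They do not tell look-alikes from the thing itself.
- viewer.silhouettes(picture, name): "region" (420x560 bool, what is visible of it) and "extent" ([centre column, centre row, width, height] in pixels, round what is visible of it).
The state is a dict: "time_s": time; "qpos": joint angles; "joint_velocities": joint speeds; "tau": joint torques, N m; "position": TCP position; "ee_rot": TCP orientation; "ft_force": force on the tool from outside, world axes, zero at the start; "ft_torque": the same for the moment, N m; "gripper_width": finger opening in m; "grip_force": force on a finger pad.
Only numpy, scipy, OpenCV 4.12 (cv2) and the standard library are available. Lean on these libraries where they do the work, as an engineer would, in place of code of your own. Each camera call takes 0.05 s, during which the arm holds its last target. There are 200 camera calls.

## Working session

There is one attempt and no reset: what is moved stays moved. The work goes in short steps, Python scripts to look and compute and a tool call to move; the robot and the scene stay as the last step left them, time stands still between calls to the robot, and variables do not carry over. Pictures are saved under pics/ and viewed, at most 12 in all, crops included, and the job is handed in when it is done.

Besides the shell and the picture viewer there is one more tool, called after "Emit:" as name([rows], argument=value, ...), one row to a line, values as JSON. servo_tool: Moves the arm, as the interface text tells. Its arguments: {"type":"object","properties":{"increments":{"type":"array"},"squeeze":{"type":"number"}},"required":["increments"]}

```bash
mkdir -p pics
cat > h.py <<'E'
import numpy as np, cv2
from workcell import status, viewer, order
def cam(n): return viewer.read_camera(n)
def pts(d,mask=None):
    """world points for all pixels (pinhole cams)"""
    z=d["z_map"]; K=np.array(d["intrinsics"]); R,_=cv2.Rodrigues(np.array(d["rvec"],float)); t=np.array(d["tvec"],float).ravel()
    v,u=np.mgrid[:z.shape[0],:z.shape[1]]
    c=np.stack([(u-K[0,2])/K[0,0]*z,(v-K[1,2])/K[1,1]*z,z],-1)
    w=(c-t)@R
    w[z<=0]=np.nan
    return w
def save(d,n): cv2.imwrite("pics/"+n,d["pixels"][:,:,::-1])
E
python3 - <<'E'
from h import *
a={}
for n in("scene","top"):
    d=cam(n); a[n]=d; save(d,n+"0.png")
    W=pts(d)
    for k in("electrode_head","clip","thumb_rest","stand","beaker_rim","rack","temp_probe_head","cond_probe_head","flask","amber_bottle","wash_bottle"):
        for r in viewer.silhouettes(d,k)[:3]:
            p=W[r["region"]]; p=p[~np.isnan(p[:,0])]
            if len(p): print(n,k,round(r["score"],2),np.round(r["extent"]),np.round(np.percentile(p,5,0),3),np.round(np.median(p,0),3),np.round(np.percentile(p,95,0),3))
im=np.hstack([a["scene"]["pixels"],a["top"]["pixels"]])
E
```

```text
scene electrode_head 0.9 [253. 348.  15.  30.] [ 0.625 -0.323  0.026] [ 0.64  -0.312  0.174] [ 0.65  -0.297  0.179]
scene electrode_head 0.73 [216. 295.  18.  23.] [ 0.504 -0.282  0.14 ] [ 0.53  -0.271  0.191] [ 0.54  -0.255  0.197]
scene electrode_head 0.72 [265. 320.  17.  37.] [ 0.622 -0.254  0.028] [ 0.636 -0.244  0.171] [ 0.647 -0.229  0.178]
scene clip 0.83 [345. 149.  82.  43.] [0.491 0.17  0.001] [0.588 0.187 0.23 ] [0.676 0.375 0.234]
scene thumb_rest 0.94 [346. 149.  84.  44.] [0.497 0.169 0.202] [0.596 0.186 0.23 ] [0.677 0.207 0.234]
scene stand 0.59 [329. 176. 112. 111.] [0.453 0.117 0.011] [0.598 0.186 0.022] [0.696 0.26  0.233]
scene beaker_rim 0.56 [309. 178.  21.  24.] [0.48  0.16  0.032] [0.502 0.173 0.064] [0.524 0.208 0.09 ]
scene rack 0.91 [201. 336.  90. 117.] [ 0.495 -0.424  0.008] [ 0.547 -0.343  0.138] [ 0.573 -0.236  0.141]
scene temp_probe_head 0.78 [201. 323.  16.  21.] [ 0.519 -0.34   0.148] [ 0.533 -0.329  0.168] [ 0.543 -0.316  0.171]
scene temp_probe_head 0.47 [328. 124.  18.  26.] [0.442 0.359 0.054] [0.464 0.374 0.082] [0.484 0.394 0.115]
scene temp_
[... 1988 characters left out ...]
.513 -0.334  0.156] [ 0.523 -0.322  0.169] [ 0.534 -0.313  0.172]
top temp_probe_head 0.45 [220. 214.  57.  98.] [0.442 0.122 0.015] [0.569 0.187 0.022] [0.687 0.262 0.234]
top flask 0.66 [315. 158.  17.  28.] [ 0.697 -0.202  0.01 ] [ 0.718 -0.171  0.056] [ 0.752 -0.142  0.13 ]
top amber_bottle 0.56 [162. 257.  20.  23.] [0.425 0.358 0.018] [0.447 0.375 0.078] [0.475 0.4   0.115]
top wash_bottle 0.89 [379. 158.  25.  28.] [ 0.661 -0.423  0.002] [ 0.681 -0.382  0.105] [ 0.709 -0.363  0.145]
top wash_bottle 0.47 [208. 202.  22.  62.] [0.494 0.174 0.09 ] [0.578 0.191 0.231] [0.659 0.211 0.235]
top wash_bottle 0.16 [219. 211.  59.  98.] [0.441 0.122 0.015] [0.569 0.187 0.022] [0.689 0.261 0.234]
```

View pics/scene0.png

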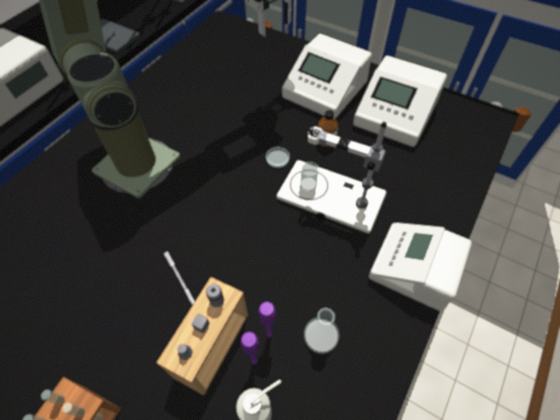

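View pics/top0.png

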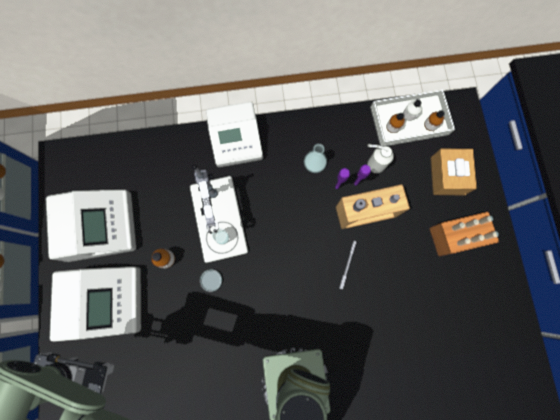

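The scene view shows the candidates for the electrode: the grey round head at (215,295), the square temperature probe at (201,323), the conductivity probe at (185,353), and two purple look-alikes at (267,311) and (250,341). The tallest grey head with the black band, at (215,295), matches the description. Its top is at z≈0.196, as it should be. In the top view it is at (361,205).

Run:
```python
from h import *
crops=[]
for n,c in(("scene",(215,310)),("top",(365,195))):
    d=cam(n); W=pts(d)
    x0,y0=c[0]-40,c[1]-40
    crops.append(cv2.resize(d["pixels"][y0:y0+80,x0:x0+80],(380,380),interpolation=cv2.INTER_CUBIC))
    P=W.reshape(-1,3)
    near=P[(abs(P[:,0]-.53)<.05)&(abs(P[:,1]+.27)<.035)&(P[:,2]>.19)&(P[:,2]<.205)]
    print(n,"head top",len(near),near.mean(0).round(4),near.min(0).round(3),near.max(0).round(3))
    rk=P[(abs(P[:,0]-.53)<.1)&(abs(P[:,1]+.33)<.15)&(abs(P[:,2]-.14)<.004)].astype(np.float32)
    print(" rack",cv2.minAreaRect(rk[:,:2]))
    ar=P[(P[:,0]>.45)&(P[:,0]<.72)&(abs(P[:,1]-.19)<.06)&(P[:,2]>.222)&(P[:,2]<.242)].astype(np.float32)
    m=ar[:,:2].mean(0);u,s,v=np.linalg.svd(ar[:,:2]-m);v=v[0]*np.sign(v[0][0]); print(" arm",m,v,np.degrees(np.arctan2(v[1],v[0])),cv2.minAreaRect(ar[:,:2]),np.median(ar[:,2]))
    rd=P[(P[:,0]>.6)&(P[:,0]<.75)&(abs(P[:,1]-.2)<.08)&(P[:,2]>.26)]
    print(" rod",len(rd),rd.mean(0).round(3),rd[:,2].max())
    st=P[(P[:,0]>.35)&(P[:,0]<.8)&(abs(P[:,1]-.2)<.15)&(abs(P[:,2]-.022)<.005)].astype(np.float32)
    print(" stand",cv2.minAreaRect(st[:,:2]))
    th=d["pixels"].reshape(-1,3)[(P[:,0]>.45)&(P[:,0]<.72)&(abs(P[:,1]-.19)<.06)&(P[:,2]>.222)&(P[:,2]<.242)]
    dk=th.sum(1)<150; print(" dark",dk.sum(),ar[dk].mean(0))
cv2.imwrite("pics/crop1.png",np.hstack(crops)[:,:,::-1])
s=status.state();print(s["position"],s["ee_rot"],s["gripper_width"],s["time_s"])
d=cam("wrist");print(d["intrinsics"],d["rvec"],d["tvec"])
```

```text
scene head top 178 [ 0.5261 -0.2684  0.1947] [ 0.512 -0.282  0.19 ] [ 0.54  -0.253  0.198]Traceback (most recent call last):
  File "<stdin>", line 11, in <module>
cv2.error: OpenCV(4.12.0) /io/opencv/modules/imgproc/src/convhull.cpp:143: error: (-215:Assertion failed) total >= 0 && (depth == CV_32F || depth == CV_32S) in function 'convexHull'
```

```bash
cat > m.py <<'E'
from h import *
def rect(a): return [np.round(k,4) for k in cv2.minAreaRect(np.ascontiguousarray(a[:,:2],np.float32))]
crops=[]
for n,c in(("scene",(215,310)),("top",(365,195))):
    d=cam(n); W=pts(d)
    x0,y0=c[0]-40,c[1]-40
    crops.append(cv2.resize(d["pixels"][y0:y0+80,x0:x0+80],(380,380),interpolation=cv2.INTER_CUBIC))
    P=W.reshape(-1,3)
    near=P[(abs(P[:,0]-.53)<.05)&(abs(P[:,1]+.27)<.035)&(P[:,2]>.19)&(P[:,2]<.205)]
    print(n,"head top",len(near),near.mean(0).round(4),near.min(0).round(3),near.max(0).round(3))
    rk=P[(abs(P[:,0]-.53)<.1)&(abs(P[:,1]+.33)<.15)&(abs(P[:,2]-.14)<.004)]
    print(" rack",rect(rk))
    s=(P[:,0]>.45)&(P[:,0]<.72)&(abs(P[:,1]-.19)<.06)&(P[:,2]>.222)&(P[:,2]<.242); ar=P[s]
    m=ar[:,:2].mean(0);v=np.linalg.svd(ar[:,:2]-m)[2][0];v=v*np.sign(v[0]); print(" arm",m,v,np.degrees(np.arctan2(v[1],v[0])),rect(ar),np.median(ar[:,2]))
    rd=P[(P[:,0]>.6)&(P[:,0]<.75)&(abs(P[:,1]-.2)<.08)&(P[:,2]>.26)]
    print(" rod",len(rd),rd.mean(0).round(3),rd[:,2].max())
    st=P[(P[:,0]>.35)&(P[:,0]<.8)&(abs(P[:,1]-.2)<.15)&(abs(P[:,2]-.022)<.005)]
    print(" stand",rect(st))
    dk=d["pixels"].reshape(-1,3)[s].sum(1)<150; print(" dark",dk.sum(),ar[dk].mean(0))
cv2.imwrite("pics/crop1.png",np.hstack(crops)[:,:,::-1])
s=status.state();print(s["position"],s["ee_rot"],s["gripper_width"],s["time_s"])
d=cam("wrist");print(d["intrinsics"],d["rvec"],d["tvec"])
E
python3 m.py
```

```text
scene head top 170 [ 0.5256 -0.2684  0.195 ] [ 0.511 -0.282  0.19 ] [ 0.54  -0.253  0.198]
 rack [array([ 0.5622, -0.3239]), array([0.1465, 0.201 ]), np.float64(4.7385)]
 arm [0.5873182 0.1892095] [0.99731895 0.07317732] 4.196502829686193 [array([0.5849, 0.1929]), array([0.1922, 0.041 ]), np.float64(5.932)] 0.23138664293085703
 rod 138 [0.662 0.197 0.297] 0.3288591693001385
 stand [array([0.5383, 0.1818]), array([0.349, 0.163]), np.float64(5.9613)]
 dark 74 [0.57558263 0.18671024 0.22996941]
top head top 79 [ 0.5197 -0.2654  0.1941] [ 0.504 -0.28   0.19 ] [ 0.535 -0.251  0.198]
 rack [array([ 0.5609, -0.3233]), array([0.1525, 0.2003]), np.float64(4.541)]
 arm [0.57688156 0.1921429 ] [0.99614997 0.08766553] 5.029321059407166 [array([0.5804, 0.1888]), array([0.1898, 0.0451]), np.float64(5.178)] 0.23167885197242136
 rod 49 [0.656 0.2   0.305] 0.3279509963397458
 stand [array([0.5775, 0.1909]), array([0.2082, 0.4116]), np.float64(80.1914)]
 dark 1 [0.65579601 0.17298599 0.22240805]
[0.16874024 0.54969206 0.23044441] [[-9.55982370e-01  2.93424108e-01  2.86407637e-05]
 [ 2.93424108e-01  9.55982371e-01  6.73256611e-06]
 [-2.54045680e-05  1.48401050e-05 -1.00000000e+00]] 0.09379301238899128 1.35
[[325.1922621    0.         280.52828106]
 [  0.         325.1922621  214.28638607]
 [  0.           0.           1.        ]] [-2.32736807 -1.72068155 -0.25552479] [-0.57557148 -0.03031176  0.39279653]
```

View pics/crop1.png

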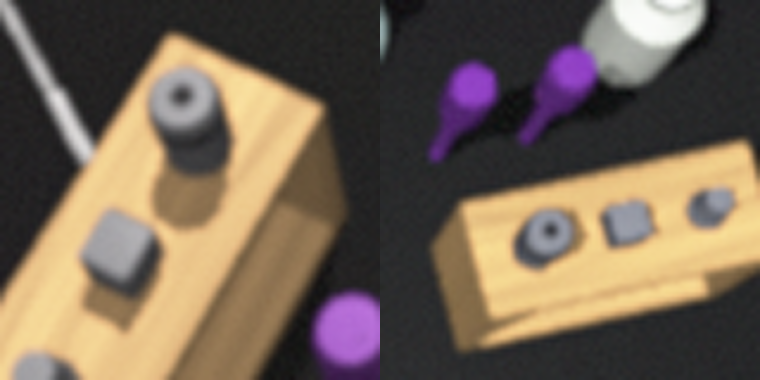

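The crop confirms the choice: the round grey head at (183,100) in the left half is the biggest of the three, beside the square and conical ones, and it is not purple. I'll start moving, lifting and turning the tool first.

Emit:
servo_tool([
  {"slide": [0,0,-0.56],"rotation": [0,0,-0.88],"gripper": 0.5},
  {"slide": [0,0,-0.56],"rotation": [0,0,-0.88],"gripper": 0.5},
  {"slide": [0,0,-0.56],"rotation": [0,0,-0.88],"gripper": 0.5},
  {"slide": [0,0,-0.56],"rotation": [0,0,-0.88],"gripper": 0.5},
  {"slide": [0,0,-0.56],"rotation": [0,0,-0.88],"gripper": 0.5},
])

```text
time_s: 1.9
position: [0.1687, 0.5496, 0.301]
ee_rot: [[-0.996, -0.089, -0.0], [-0.089, 0.996, -0.0], [0.0, -0.0, -1.0]]
ft_force: [-0.0, 0.5, -0.2]
gripper_width: 0.0572
grip_force: 0.0
```

Emit:
servo_tool([
  {"slide": [-0.33,-1,0],"rotation": [0,0,0],"gripper": 0.5},
  {"slide": [-0.33,-1,0],"rotation": [0,0,0],"gripper": 0.5},
  {"slide": [-0.33,-1,0],"rotation": [0,0,0],"gripper": 0.5},
  {"slide": [-0.33,-1,0],"rotation": [0,0,0],"gripper": 0.5},
  {"slide": [-0.33,-1,0],"rotation": [0,0,0],"gripper": 0.5},
  {"slide": [-0.33,-1,0],"rotation": [0,0,0],"gripper": 0.5},
])

```text
time_s: 2.5
position: [0.2312, 0.4035, 0.3005]
ee_rot: [[-0.996, -0.086, 0.0], [-0.086, 0.996, 0.0], [-0.0, 0.0, -1.0]]
ft_force: [-0.7, 0.0, 0.3]
gripper_width: 0.0468
grip_force: 0.0
```

Emit:
servo_tool([
  {"slide": [-0.33,-1,0],"rotation": [0,0,0],"gripper": 0.5},
  {"slide": [-0.33,-1,0],"rotation": [0,0,0],"gripper": 0.5},
  {"slide": [-0.33,-1,0],"rotation": [0,0,0],"gripper": 0.5},
  {"slide": [-0.33,-1,0],"rotation": [0,0,0],"gripper": 0.5},
  {"slide": [-0.33,-1,0],"rotation": [0,0,0],"gripper": 0.5},
  {"slide": [-0.33,-1,0],"rotation": [0,0,0],"gripper": 0.5},
  {"slide": [-0.33,-1,0],"rotation": [0,0,0],"gripper": 0.5},
  {"slide": [-0.33,-1,0],"rotation": [0,0,0],"gripper": 0.5},
])

```text
time_s: 3.3
position: [0.3142, 0.21, 0.3007]
ee_rot: [[-0.996, -0.086, 0.001], [-0.086, 0.996, 0.0], [-0.001, 0.0, -1.0]]
ft_force: [-0.2, 0.3, -0.0]
gripper_width: 0.047
grip_force: 0.0
```

```bash
cat >> h.py <<'E'
def wpts(d):
    z=d["z_map"]; K=np.array(d["intrinsics"]); R,_=cv2.Rodrigues(np.array(d["rvec"],float)); t=np.array(d["tvec"],float).ravel()
    v,u=np.mgrid[:z.shape[0],:z.shape[1]]
    x=(u-K[0,2])/K[0,0]; y=(v-K[1,2])/K[1,1]; r=np.hypot(x,y)+1e-9; s=np.tan(np.minimum(r,1.5))/r
    c=np.stack([x*s*z,y*s*z,z],-1); w=(c-t)@R; w[z<=0]=np.nan
    return w
E
python3 - <<'E'
from h import *
d=cam("wrist"); save(d,"w1.png"); np.savez("w1.npz",W=wpts(d),px=d["pixels"])
W=wpts(d)
R,_=cv2.Rodrigues(np.array(d["rvec"],float)); print("cam",-R.T@np.array(d["tvec"]).ravel(),R[2])
P=W.reshape(-1,3)
s=(abs(P[:,2]-.232)<.006); 
ar=P[s]; print(len(ar),ar.min(0),ar.max(0))
for k in("clip","beaker_rim","thumb_rest"):
    for r in viewer.silhouettes(d,k)[:2]:
        p=W[r["region"]]; print(k,round(r["score"],2),np.round(r["extent"]),np.nanmedian(p,0).round(3))
print(status.state()["position"])
E
```

```text
cam [0.2294007  0.20296239 0.45513729] [ 0.28970242  0.02579794 -0.95676903]
212 [0.48590228 0.16690559 0.22613301] [0.50238395 0.20535172 0.23515655]
clip 0.78 [242. 393.  37.  19.] [0.491 0.188 0.224]
beaker_rim 0.87 [252. 313.  36.  58.] [0.491 0.187 0.067]
thumb_rest 0.79 [245. 392.  36.  16.] [0.49  0.189 0.225]
[0.31394006 0.2110089  0.3006053 ]
```

View pics/w1.png

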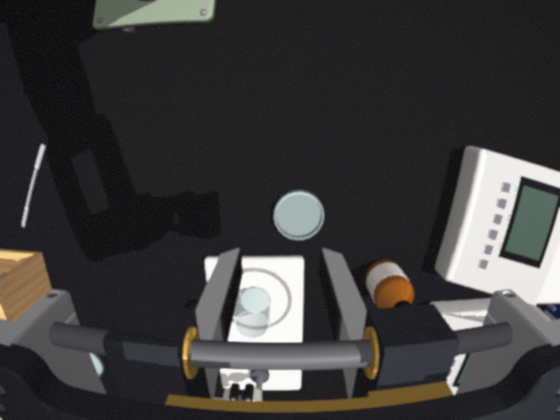

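The wrist view shows the clip jaws at (242,393), the beaker at (252,313), and the fingers in the lower half of the picture. I'll carry on to the rack.

Emit:
servo_tool([
  {"slide": [-0.33,-1,0],"rotation": [0,0,0],"gripper": 0.5},
  {"slide": [-0.33,-1,0],"rotation": [0,0,0],"gripper": 0.5},
  {"slide": [-0.33,-1,0],"rotation": [0,0,0],"gripper": 0.5},
  {"slide": [-0.33,-1,0],"rotation": [0,0,0],"gripper": 0.5},
  {"slide": [-0.33,-1,0],"rotation": [0,0,0],"gripper": 0.5},
  {"slide": [-0.33,-1,0],"rotation": [0,0,0],"gripper": 0.5},
  {"slide": [-0.33,-1,0],"rotation": [0,0,0],"gripper": 0.5},
  {"slide": [-0.33,-1,0],"rotation": [0,0,0],"gripper": 0.5},
])

```text
time_s: 4.3
position: [0.3974, 0.0177, 0.3005]
ee_rot: [[-0.996, -0.088, 0.0], [-0.088, 0.996, 0.001], [-0.0, 0.001, -1.0]]
ft_force: [1.1, 0.4, 0.4]
gripper_width: 0.0475
grip_force: 0.0
```

Emit:
servo_tool([
  {"slide": [-0.33,-1,0],"rotation": [0,0,0],"gripper": 0.5},
  {"slide": [-0.33,-1,0],"rotation": [0,0,0],"gripper": 0.5},
  {"slide": [-0.33,-1,0],"rotation": [0,0,0],"gripper": 0.5},
  {"slide": [-0.33,-1,0],"rotation": [0,0,0],"gripper": 0.5},
  {"slide": [-0.33,-1,0],"rotation": [0,0,0],"gripper": 0.5},
  {"slide": [-0.33,-1,0],"rotation": [0,0,0],"gripper": 0.5},
  {"slide": [-0.33,-1,0],"rotation": [0,0,0],"gripper": 0.5},
  {"slide": [-0.33,-1,0],"rotation": [0,0,0],"gripper": 0.5},
])

```text
time_s: 5.1
position: [0.481, -0.1757, 0.3003]
ee_rot: [[-0.996, -0.088, 0.0], [-0.088, 0.996, 0.001], [-0.0, 0.001, -1.0]]
ft_force: [-0.0, -0.5, -0.5]
gripper_width: 0.0469
grip_force: 0.0
```

Run:
```python
from h import *
w=np.load("w1.npz");P=w["W"].reshape(-1,3)
a=P[(abs(P[:,2]-.232)<.006)&(P[:,0]<.51)]
for lo in np.arange(.484,.506,.003):
    b=a[(a[:,0]>=lo)&(a[:,0]<lo+.003)]
    if len(b): print("clip x",lo.round(3),len(b),np.histogram(b[:,1],bins=np.arange(.164,.212,.004))[0])
W=w["W"]; b=P[(abs(P[:,2]-.092)<.003)&(abs(P[:,0]-.49)<.04)&(abs(P[:,1]-.19)<.04)]; print("rim",len(b),b.min(0),b.max(0)) if len(b) else 0
d=cam("wrist"); save(d,"w2.png"); W=wpts(d); np.savez("w2.npz",W=W,px=d["pixels"]); print(status.state()["position"])
for r in viewer.silhouettes(d,"electrode_head")[:3]:
    p=W[r["region"]]; print(round(r["score"],2),np.round(r["extent"]),np.nanmedian(p,0).round(3),np.nanpercentile(p,[3,97],axis=0).round(3))
P=W.reshape(-1,3); t=P[(abs(P[:,2]-.196)<.005)&(abs(P[:,0]-.523)<.04)&(abs(P[:,1]+.268)<.03)]
if len(t): print("top",len(t),t.mean(0),t.min(0),t.max(0),cv2.minEnclosingCircle(np.ascontiguousarray(t[:,:2],np.float32)))
```

```text
clip x 0.484 9 [0 0 0 0 0 0 2 7 0 0 0]
clip x 0.487 81 [ 0  0  6 23  9  0 17 19  7  0  0]
clip x 0.49 57 [ 0  0 10  7 12  0 11 10  7  0  0]
clip x 0.493 45 [ 0  1  8  5  4  0  2  0  9 14  2]
clip x 0.496 14 [0 9 0 0 0 0 0 0 0 1 4]
clip x 0.499 5 [1 4 0 0 0 0 0 0 0 0 0]
clip x 0.502 1 [1 0 0 0 0 0 0 0 0 0 0]
rim 228 [0.47464928 0.16261682 0.08901628] [0.52514835 0.21134593 0.09447528]
[ 0.48218318 -0.17920838  0.3000432 ]
0.88 [173. 290.  38.  35.] [ 0.628 -0.303  0.094] [[ 0.619 -0.313  0.024]
 [ 0.635 -0.297  0.137]]
0.81 [185. 247.  45.  48.] [ 0.516 -0.261  0.193] [[ 0.508 -0.276  0.147]
 [ 0.533 -0.25   0.197]]
top 787 [ 0.52139551 -0.26420569  0.19564519] [ 0.5077373  -0.28118274  0.19117796] [ 0.53755264 -0.24997135  0.19873531] ((0.5235504508018494, -0.26540321111679077), 0.016249001026153564)
```

View pics/w2.png

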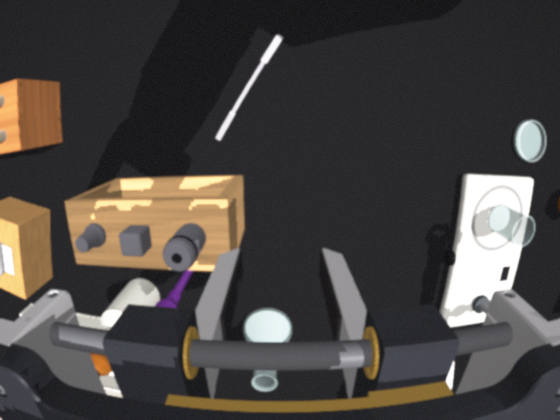

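The wrist view shows the electrode head at (183,250), next to the square probe (136,240) and the conical one (90,237). I'll centre over it.

Emit:
servo_tool([
  {"slide": [-0.34,-0.9,0],"rotation": [0,0,0],"gripper": 0.5},
  {"slide": [-0.34,-0.9,0],"rotation": [0,0,0],"gripper": 0.5},
  {"slide": [-0.34,-0.9,0],"rotation": [0,0,0],"gripper": 0.5},
  {"slide": [-0.34,-0.9,0],"rotation": [0,0,0],"gripper": 0.5},
  {"slide": [0,0,0.5],"rotation": [0,0,0],"gripper": 0.5},
  {"slide": [0,0,0.5],"rotation": [0,0,0],"gripper": 0.5},
  {"slide": [0,0,0],"rotation": [0,0,0],"gripper": 0.5},
])

```text
time_s: 5.9
position: [0.5199, -0.2601, 0.272]
ee_rot: [[-0.996, -0.088, -0.005], [-0.088, 0.996, 0.004], [0.005, 0.005, -1.0]]
ft_force: [-0.1, 0.4, -0.2]
gripper_width: 0.0469
grip_force: 0.0
```

Run:
```python
from h import *
d=cam("wrist"); W=wpts(d); p=status.state()["position"]; print(p)
P=W.reshape(-1,3); t=P[(abs(P[:,2]-.196)<.003)&(abs(P[:,0]-.523)<.04)&(abs(P[:,1]+.268)<.03)]
print("top",len(t),t.mean(0),t.min(0),t.max(0),cv2.minEnclosingCircle(np.ascontiguousarray(t[:,:2],np.float32)))
# finger surfaces: points above z .215
f=P[(P[:,2]>.235)&(P[:,2]<.29)&(abs(P[:,0]-p[0])<.05)&(abs(P[:,1]-p[1])<.07)]
L=f[f[:,1]<p[1]];R=f[f[:,1]>p[1]]
for a in(L,R): print(len(a),np.median(a,0),a.min(0),a.max(0))
```

```text
[ 0.52038008 -0.26059441  0.27328847]
top 1120 [ 0.52239058 -0.26586523  0.19610244] [ 0.50793169 -0.28095719  0.19301402] [ 0.53767267 -0.25076159  0.19863332] ((0.5232847332954407, -0.26572710275650024), 0.015454074367880821)
1041 [ 0.5135116  -0.28684213  0.27249798] [ 0.51170627 -0.29610932  0.24621998] [ 0.53015715 -0.28203636  0.28997849]
1028 [ 0.50817144 -0.23409162  0.27287113] [ 0.50662109 -0.2372574   0.2469434 ] [ 0.52644165 -0.22466652  0.28996357]
```

Emit:
servo_tool([
  {"slide": [-0.12,-0.23,0.3],"rotation": [0,0,0],"gripper": 0.5},
  {"slide": [0,0,0.7],"rotation": [0,0,0],"gripper": 0.5},
  {"slide": [0,0,0.8],"rotation": [0,0,0],"gripper": 0.5},
  {"slide": [0,0,0.8],"rotation": [0,0,0],"gripper": 0.5},
  {"slide": [0,0,0.8],"rotation": [0,0,0],"gripper": 0.5},
  {"slide": [0,0,0.4],"rotation": [0,0,0],"gripper": 0.5},
  {"slide": [0,0,0],"rotation": [0,0,0],"gripper": 0.5},
  {"slide": [0,0,0],"rotation": [0,0,0],"gripper": 0.5},
])

```text
time_s: 6.75
position: [0.5255, -0.2687, 0.1812]
ee_rot: [[-0.996, -0.086, 0.001], [-0.086, 0.996, -0.001], [-0.001, -0.001, -1.0]]
ft_force: [0.4, 0.0, -0.1]
gripper_width: 0.0468
grip_force: 0.0
```

Emit:
servo_tool([
  {"slide": [0,0,0],"rotation": [0,0,0],"gripper": 0.2},
  {"slide": [0,0,0],"rotation": [0,0,0],"gripper": 0.2},
  {"slide": [0,0,0],"rotation": [0,0,0],"gripper": 0.2},
  {"slide": [0,0,0],"rotation": [0,0,0],"gripper": 0.2},
  {"slide": [0,0,0],"rotation": [0,0,0],"gripper": 0.2},
  {"slide": [0,0,0],"rotation": [0,0,0],"gripper": 0.2},
], squeeze=45)

```text
time_s: 7.35
position: [0.5256, -0.2687, 0.1817]
ee_rot: [[-0.996, -0.086, 0.002], [-0.086, 0.996, -0.001], [-0.002, -0.001, -1.0]]
ft_force: [0.3, 1.4, 5.2]
gripper_width: 0.0312
grip_force: 45.0
```

Emit:
servo_tool([
  {"slide": [0,0,-0.4],"rotation": [0,0,0],"gripper": 0.2},
  {"slide": [0,0,-0.8],"rotation": [0,0,0],"gripper": 0.2},
  {"slide": [0,0,-1],"rotation": [0,0,0],"gripper": 0.2},
  {"slide": [0,0,-1],"rotation": [0,0,0],"gripper": 0.2},
  {"slide": [0,0,-1],"rotation": [0,0,0],"gripper": 0.2},
  {"slide": [0,0,-1],"rotation": [0,0,0],"gripper": 0.2},
  {"slide": [0,0,-1],"rotation": [0,0,0],"gripper": 0.2},
  {"slide": [0,0,-0.5],"rotation": [0,0,0],"gripper": 0.2},
])

```text
time_s: 8.15
position: [0.5254, -0.2689, 0.3505]
ee_rot: [[-0.996, -0.086, 0.003], [-0.086, 0.996, -0.002], [-0.002, -0.002, -1.0]]
ft_force: [0.4, -0.2, 0.3]
gripper_width: 0.0314
grip_force: 45.0
```

Emit:
servo_tool([
  {"slide": [0,0,0],"rotation": [0,0,0],"gripper": 0.2},
  {"slide": [0,0,0],"rotation": [0,0,0],"gripper": 0.2},
])

```text
time_s: 8.35
position: [0.5246, -0.2682, 0.3468]
ee_rot: [[-0.996, -0.086, -0.001], [-0.086, 0.996, 0.001], [0.001, 0.001, -1.0]]
ft_force: [0.2, -0.6, -1.7]
gripper_width: 0.0314
grip_force: 45.0
```

Run:
```python
from h import *
d=cam("scene"); W=pts(d); save(d,"s2.png"); p=status.state()["position"]; print(p)
for n,d in(("scene",d),("top",cam("top"))):
    P=pts(d).reshape(-1,3)
    for lo in np.arange(p[2]-.18,p[2]-.02,.015):
        t=P[(P[:,2]>lo)&(P[:,2]<lo+.015)&(abs(P[:,0]-p[0])<.05)&(abs(P[:,1]-p[1])<.05)]
        if len(t): print(n,lo.round(3),len(t),t.min(0).round(3),t.max(0).round(3))
c=d=cam("scene"); x=d["pixels"][180:340,160:320]; cv2.imwrite("pics/s2c.png",cv2.resize(x,(480,480),interpolation=cv2.INTER_CUBIC)[:,:,::-1])
```

```text
[ 0.52431601 -0.26805728  0.34605641]
scene 0.166 22 [ 0.516 -0.318  0.166] [ 0.542 -0.314  0.171]
scene 0.181 11 [ 0.524 -0.275  0.187] [ 0.529 -0.265  0.195]
scene 0.196 20 [ 0.521 -0.275  0.197] [ 0.529 -0.265  0.21 ]
scene 0.211 18 [ 0.522 -0.275  0.211] [ 0.529 -0.266  0.225]
scene 0.226 23 [ 0.521 -0.275  0.226] [ 0.53  -0.266  0.24 ]
scene 0.241 21 [ 0.522 -0.275  0.241] [ 0.53  -0.266  0.256]
scene 0.256 19 [ 0.521 -0.276  0.256] [ 0.531 -0.264  0.271]
scene 0.271 31 [ 0.521 -0.277  0.272] [ 0.531 -0.263  0.286]
scene 0.286 5 [ 0.524 -0.277  0.286] [ 0.531 -0.271  0.29 ]
scene 0.301 37 [ 0.531 -0.283  0.305] [ 0.539 -0.26   0.316]
scene 0.316 76 [ 0.529 -0.296  0.316] [ 0.54  -0.244  0.331]
top 0.166 9 [ 0.515 -0.318  0.168] [ 0.534 -0.314  0.173]
top 0.256 2 [ 0.511 -0.268  0.262] [ 0.516 -0.262  0.268]
top 0.271 5 [ 0.512 -0.267  0.271] [ 0.517 -0.26   0.277]
top 0.301 9 [ 0.503 -0.272  0.308] [ 0.512 -0.254  0.313]
top 0.316 13 [ 0.504 -0.292  0.318] [ 0.514 -0.249  0.331]
```

View pics/s2c.png

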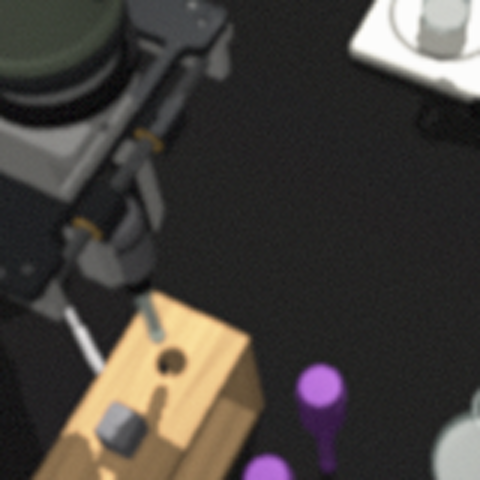

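The electrode hangs upright in the gripper, clear of the rack: its tip is near (158,335) in the crop, above the empty hole at (172,362). I'll move it across to just in front of the clip's mouth.

Emit:
servo_tool([
  {"slide": [0.18,0.5,0],"rotation": [0,0,0],"gripper": 0.2},
  {"slide": [0.18,1,0],"rotation": [0,0,0],"gripper": 0.2},
  {"slide": [0.18,1,0],"rotation": [0,0,0],"gripper": 0.2},
  {"slide": [0.18,1,0],"rotation": [0,0,0],"gripper": 0.2},
  {"slide": [0.18,1,0],"rotation": [0,0,0],"gripper": 0.2},
  {"slide": [0.18,1,0],"rotation": [0,0,0],"gripper": 0.2},
  {"slide": [0.18,1,0],"rotation": [0,0,0],"gripper": 0.2},
  {"slide": [0.18,1,0],"rotation": [0,0,0],"gripper": 0.2},
])

```text
time_s: 9.3
position: [0.4717, -0.083, 0.3473]
ee_rot: [[-0.996, -0.086, -0.001], [-0.086, 0.996, 0.001], [0.001, 0.001, -1.0]]
ft_force: [0.5, 0.7, -0.9]
gripper_width: 0.0315
grip_force: 45.0
```

Emit:
servo_tool([
  {"slide": [0,1,0],"rotation": [0,0,0],"gripper": 0.2},
  {"slide": [0,1,0],"rotation": [0,0,0],"gripper": 0.2},
  {"slide": [0,1,0],"rotation": [0,0,0],"gripper": 0.2},
  {"slide": [0,1,0],"rotation": [0,0,0],"gripper": 0.2},
  {"slide": [0,1,0],"rotation": [0,0,0],"gripper": 0.2},
  {"slide": [0,1,0],"rotation": [0,0,0],"gripper": 0.2},
  {"slide": [0,0.8,0],"rotation": [0,0,0],"gripper": 0.2},
  {"slide": [0,0.4,0],"rotation": [0,0,0],"gripper": 0.2},
])

```text
time_s: 10.1
position: [0.4562, 0.0964, 0.3474]
ee_rot: [[-0.996, -0.088, -0.001], [-0.088, 0.996, 0.0], [0.001, 0.0, -1.0]]
ft_force: [0.0, 0.3, -0.7]
gripper_width: 0.0312
grip_force: 45.0
```

Emit:
servo_tool([
  {"slide": [0,0,0],"rotation": [0,0,0],"gripper": 0.2},
  {"slide": [0,0,0],"rotation": [0,0,0],"gripper": 0.2},
])

```text
time_s: 10.3
position: [0.4572, 0.0943, 0.3478]
ee_rot: [[-0.996, -0.086, -0.0], [-0.086, 0.996, -0.001], [0.0, -0.001, -1.0]]
ft_force: [-0.1, -0.1, -0.9]
gripper_width: 0.0312
grip_force: 45.0
```

Emit:
servo_tool([
  {"slide": [0,0.8,0],"rotation": [0,0,0],"gripper": 0.2},
  {"slide": [0,0.8,0],"rotation": [0,0,0],"gripper": 0.2},
  {"slide": [0,0.8,0.3],"rotation": [0,0,0],"gripper": 0.2},
  {"slide": [0,0.8,0.5],"rotation": [0,0,0],"gripper": 0.2},
  {"slide": [0,0.34,0.7],"rotation": [0,0,0],"gripper": 0.2},
  {"slide": [0,0,0.7],"rotation": [0,0,0],"gripper": 0.2},
  {"slide": [0,0,0.5],"rotation": [0,0,0],"gripper": 0.2},
  {"slide": [0,0,0],"rotation": [0,0,0],"gripper": 0.2},
])

```text
time_s: 11.1
position: [0.4488, 0.1817, 0.2782]
ee_rot: [[-0.996, -0.085, -0.004], [-0.085, 0.996, -0.001], [0.004, -0.001, -1.0]]
ft_force: [1.3, -1.1, -1.5]
gripper_width: 0.0312
grip_force: 45.0
```

Emit:
servo_tool([
  {"slide": [0,0,0],"rotation": [0,0,0],"gripper": 0.2},
  {"slide": [0,0,0],"rotation": [0,0,0],"gripper": 0.2},
])

```text
time_s: 11.3
position: [0.4507, 0.1825, 0.2816]
ee_rot: [[-0.996, -0.085, 0.002], [-0.085, 0.996, 0.0], [-0.002, 0.0, -1.0]]
ft_force: [0.1, -0.5, -1.6]
gripper_width: 0.0313
grip_force: 45.0
```

```bash
cat > c.py <<'E'
from h import *
import sys
p=status.state()["position"]; print(p)
out=[]
for n in("scene","top","wrist"):
    d=cam(n); W=wpts(d) if n=="wrist" else pts(d); P=W.reshape(-1,3)
    a=P[(abs(P[:,2]-.232)<.006)&(P[:,0]>.48)&(P[:,0]<.72)&(abs(P[:,1]-.19)<.05)]
    if len(a): print(n,"arm",len(a),np.median(a,0).round(4),a.min(0).round(3),a.max(0).round(3))
    for lo in np.arange(p[2]-.165,p[2]-.02,.02):
        t=P[(P[:,2]>lo)&(P[:,2]<lo+.02)&(abs(P[:,0]-p[0])<.026)&(abs(P[:,1]-p[1])<.03)]
        if len(t)>4: print(n,lo.round(3),len(t),t.min(0).round(3),t.max(0).round(3))
    if n=="scene": out.append(cv2.resize(d["pixels"][100:230,260:390],(390,390),interpolation=cv2.INTER_CUBIC))
    if n=="wrist": out.append(cv2.resize(d["pixels"][220:420,180:380],(390,390)))
cv2.imwrite("pics/"+sys.argv[1],np.hstack(out)[:,:,::-1])
E
python3 c.py c1.png
```

```text
[0.45067639 0.18245269 0.28157463]
scene arm 737 [0.5886 0.1898 0.2316] [0.489 0.164 0.226] [0.682 0.217 0.238]
scene 0.117 16 [0.447 0.174 0.121] [0.455 0.18  0.136]
scene 0.137 22 [0.446 0.174 0.137] [0.455 0.18  0.155]
scene 0.157 25 [0.447 0.175 0.158] [0.455 0.185 0.176]
scene 0.177 28 [0.445 0.174 0.177] [0.456 0.183 0.196]
scene 0.197 33 [0.442 0.173 0.197] [0.458 0.183 0.216]
scene 0.217 26 [0.443 0.172 0.218] [0.457 0.182 0.233]
scene 0.237 51 [0.436 0.165 0.239] [0.465 0.203 0.256]
scene 0.257 75 [0.444 0.153 0.257] [0.465 0.207 0.276]
top arm 226 [0.6287 0.1935 0.2318] [0.515 0.17  0.226] [0.676 0.219 0.238]
wrist arm 2109 [0.5264 0.1914 0.2331] [0.496 0.167 0.226] [0.606 0.209 0.236]
wrist 0.117 37 [0.443 0.177 0.123] [0.447 0.188 0.136]
wrist 0.137 70 [0.442 0.177 0.137] [0.448 0.189 0.156]
wrist 0.157 85 [0.443 0.177 0.157] [0.448 0.189 0.176]
wrist 0.177 96 [0.443 0.177 0.177] [0.447 0.188 0.196]
wrist 0.197 103 [0.441 0.176 0.197] [0.446 0.19  0.216]
wrist 0.217 18 [0.44  0.178 0.217] [0.443 0.187 0.22 ]
wrist 0.237 381 [0.432 0.166 0.241] [0.447 0.198 0.257]
wrist 0.257 1165 [0.432 0.155 0.257] [0.447 0.21  0.277]
```

View pics/c1.png

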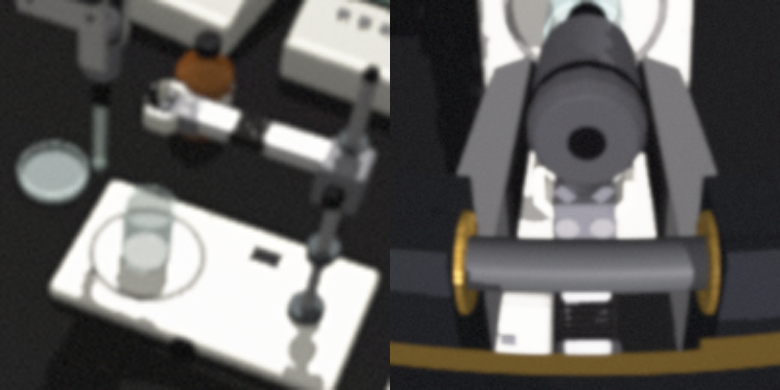

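The electrode is upright about 50 mm in front of the mouth. In the wrist crop its head (585,140) lines up with the jaws (585,210), and the shoulder is about 8 mm above their tops. I'll push it in.

Emit:
servo_tool([
  {"slide": [-0.4,0.02,0.08],"rotation": [0,0,0],"gripper": 0.2},
  {"slide": [-0.4,0,0],"rotation": [0,0,0],"gripper": 0.2},
  {"slide": [-0.3,0,0],"rotation": [0,0,0],"gripper": 0.2},
  {"slide": [-0.2,0,0],"rotation": [0,0,0],"gripper": 0.2},
  {"slide": [-0.2,0,0],"rotation": [0,0,0],"gripper": 0.2},
  {"slide": [-0.2,0,0],"rotation": [0,0,0],"gripper": 0.2},
  {"slide": [-0.15,0,0],"rotation": [0,0,0],"gripper": 0.2},
  {"slide": [0,0,0],"rotation": [0,0,0],"gripper": 0.2},
], squeeze=58)

```text
time_s: 12.25
position: [0.4957, 0.1869, 0.2776]
ee_rot: [[-0.996, -0.086, -0.002], [-0.086, 0.996, -0.001], [0.002, -0.001, -1.0]]
ft_force: [-0.6, -1.4, -1.9]
gripper_width: 0.031
grip_force: 58.0
```

Emit:
servo_tool([
  {"slide": [-0.06,0,0],"rotation": [0,0,0],"gripper": 0.2},
  {"slide": [-0.06,0,0],"rotation": [0,0,0],"gripper": 0.2},
  {"slide": [-0.06,0,0],"rotation": [0,0,0],"gripper": 0.2},
  {"slide": [0,0,0],"rotation": [0,0,0],"gripper": 0.2},
])

```text
time_s: 12.65
position: [0.5023, 0.1873, 0.2789]
ee_rot: [[-0.996, -0.086, 0.004], [-0.086, 0.996, -0.001], [-0.004, -0.001, -1.0]]
ft_force: [5.8, -1.5, -5.6]
gripper_width: 0.031
grip_force: 58.0
```

```bash
python3 c.py c2.png
```

```text
[0.50226832 0.1872772  0.2789104 ]
scene arm 687 [0.592  0.1899 0.2317] [0.491 0.164 0.226] [0.682 0.219 0.238]
scene 0.114 15 [0.5   0.177 0.118] [0.508 0.186 0.134]
scene 0.134 22 [0.499 0.178 0.134] [0.508 0.19  0.153]
scene 0.154 29 [0.496 0.179 0.154] [0.508 0.187 0.174]
scene 0.174 20 [0.498 0.178 0.174] [0.507 0.186 0.193]
scene 0.194 5 [0.492 0.166 0.195] [0.526 0.18  0.214]
scene 0.214 161 [0.491 0.162 0.214] [0.528 0.207 0.234]
scene 0.234 53 [0.492 0.17  0.234] [0.526 0.189 0.253]
scene 0.254 69 [0.496 0.157 0.254] [0.517 0.213 0.274]
top arm 43 [0.6571 0.1882 0.2311] [0.486 0.182 0.227] [0.675 0.199 0.236]
wrist arm 2308 [0.5756 0.196  0.2331] [0.487 0.166 0.226] [0.659 0.219 0.236]
wrist 0.114 36 [0.496 0.182 0.122] [0.5   0.193 0.134]
wrist 0.134 69 [0.496 0.182 0.134] [0.501 0.193 0.154]
wrist 0.154 82 [0.495 0.182 0.154] [0.5   0.193 0.174]
wrist 0.174 97 [0.495 0.182 0.174] [0.499 0.193 0.194]
wrist 0.194 86 [0.488 0.173 0.194] [0.496 0.197 0.214]
wrist 0.214 609 [0.487 0.166 0.214] [0.509 0.209 0.234]
wrist 0.234 397 [0.485 0.17  0.234] [0.501 0.206 0.254]
wrist 0.254 1154 [0.484 0.16  0.254] [0.498 0.214 0.274]
```

View pics/c2.png

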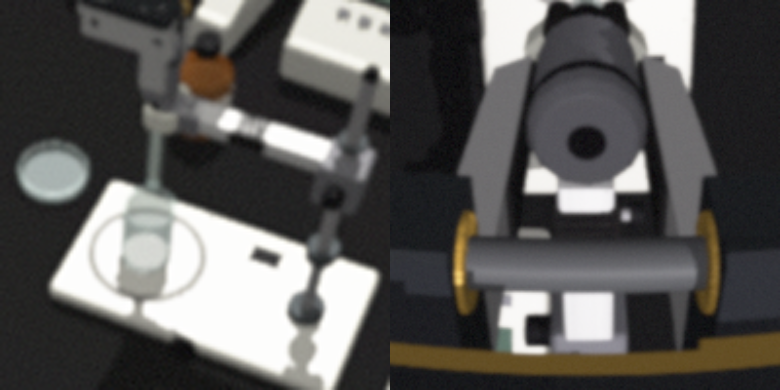

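The electrode is past the rollers and the jaws are pulling it in: the force is now along +x. In the wrist crop the rollers sit on the near side of the sleeve, at about (545,35) and (625,35). I'll push a little further to seat it on the V.

Emit:
servo_tool([
  {"slide": [-0.06,0,0],"rotation": [0,0,0],"gripper": 0.2},
  {"slide": [-0.06,0,0],"rotation": [0,0,0],"gripper": 0.2},
  {"slide": [0,0,0],"rotation": [0,0,0],"gripper": 0.2},
  {"slide": [0,0,0],"rotation": [0,0,0],"gripper": 0.2},
])

```text
time_s: 13.2
position: [0.5033, 0.1872, 0.2787]
ee_rot: [[-0.996, -0.086, -0.0], [-0.086, 0.996, -0.001], [0.0, -0.001, -1.0]]
ft_force: [0.7, -4.5, 0.4]
gripper_width: 0.0314
grip_force: 58.0
```

Emit:
servo_tool([
  {"slide": [-0.06,0,0],"rotation": [0,0,0],"gripper": 0.2},
  {"slide": [-0.06,0,0],"rotation": [0,0,0],"gripper": 0.2},
  {"slide": [0,0,0],"rotation": [0,0,0],"gripper": 0.2},
  {"slide": [0,0,0],"rotation": [0,0,0],"gripper": 0.2},
])

```text
time_s: 13.6
position: [0.5042, 0.1872, 0.2786]
ee_rot: [[-0.996, -0.086, -0.005], [-0.086, 0.996, -0.003], [0.006, -0.002, -1.0]]
ft_force: [-4.0, -5.8, 2.5]
gripper_width: 0.0309
grip_force: 58.0
```

Emit:
servo_tool([
  {"slide": [0.04,-0.04,0],"rotation": [0,0,0],"gripper": 0.2},
  {"slide": [0,-0.04,0],"rotation": [0,0,0],"gripper": 0.2},
  {"slide": [0,0,0],"rotation": [0,0,0],"gripper": 0.2},
  {"slide": [0,0,0],"rotation": [0,0,0],"gripper": 0.2},
])

```text
time_s: 14.0
position: [0.5048, 0.1862, 0.2786]
ee_rot: [[-0.996, -0.086, -0.002], [-0.086, 0.996, 0.0], [0.002, 0.0, -1.0]]
ft_force: [-4.0, -3.2, 2.1]
gripper_width: 0.0308
grip_force: 58.0
```

```bash
python3 c.py c3.png | grep -v top
python3 - <<'E'
from h import *
s=status.state();print(s["ft_force"],s["time_s"])
E
```

```text
[0.5047971  0.18624682 0.27864644]
scene arm 686 [0.5938 0.1892 0.2317] [0.489 0.164 0.226] [0.682 0.219 0.238]
scene 0.114 17 [0.497 0.178 0.119] [0.508 0.185 0.132]
scene 0.134 21 [0.499 0.177 0.135] [0.508 0.186 0.153]
scene 0.154 27 [0.497 0.178 0.154] [0.509 0.186 0.173]
scene 0.174 23 [0.5   0.177 0.174] [0.508 0.188 0.193]
scene 0.194 7 [0.492 0.166 0.194] [0.522 0.181 0.213]
scene 0.214 156 [0.489 0.163 0.214] [0.531 0.206 0.234]
scene 0.234 59 [0.492 0.168 0.234] [0.529 0.196 0.253]
scene 0.254 68 [0.499 0.156 0.254] [0.519 0.21  0.273]
wrist arm 2375 [0.5762 0.1955 0.2331] [0.487 0.166 0.226] [0.659 0.22  0.238]
wrist 0.114 40 [0.496 0.181 0.121] [0.5   0.192 0.134]
wrist 0.134 67 [0.496 0.18  0.134] [0.501 0.192 0.154]
wrist 0.154 87 [0.496 0.181 0.154] [0.501 0.192 0.173]
wrist 0.174 93 [0.496 0.181 0.174] [0.5   0.192 0.193]
wrist 0.194 67 [0.489 0.176 0.194] [0.497 0.191 0.214]
wrist 0.214 646 [0.487 0.166 0.214] [0.507 0.207 0.234]
wrist 0.234 435 [0.486 0.168 0.234] [0.504 0.202 0.253]
wrist 0.254 1183 [0.487 0.159 0.254] [0.5   0.213 0.274]
[-5.28712963 -2.97539789  3.57436093] 14.15
```

The electrode is seated against the V, upright, with its axis near (0.503, 0.187) all the way down. I'll let go.

Emit:
servo_tool([
  {"slide": [0,0,0],"rotation": [0,0,0],"gripper": 0.55},
  {"slide": [0,0,0],"rotation": [0,0,0],"gripper": 0.55},
  {"slide": [0,0,0],"rotation": [0,0,0],"gripper": 0.55},
  {"slide": [0,0,0],"rotation": [0,0,0],"gripper": 0.55},
  {"slide": [0,0,0],"rotation": [0,0,0],"gripper": 0.55},
  {"slide": [0,0,0],"rotation": [0,0,0],"gripper": 0.55},
])

```text
time_s: 14.75
position: [0.5056, 0.1862, 0.2785]
ee_rot: [[-0.996, -0.086, 0.0], [-0.086, 0.996, 0.0], [-0.0, 0.0, -1.0]]
ft_force: [-0.0, -0.3, 0.4]
gripper_width: 0.0517
grip_force: 0.0
```

```bash
python3 c.py c4.png | grep -v top
```

```text
[0.50563396 0.18620034 0.27845371]
scene arm 672 [0.5934 0.1899 0.2316] [0.49  0.164 0.226] [0.682 0.218 0.237]
scene 0.113 15 [0.497 0.177 0.119] [0.508 0.185 0.133]
scene 0.133 25 [0.499 0.177 0.134] [0.508 0.187 0.153]
scene 0.153 24 [0.497 0.179 0.155] [0.509 0.185 0.173]
scene 0.173 24 [0.5   0.178 0.174] [0.509 0.187 0.193]
scene 0.193 8 [0.492 0.168 0.194] [0.52  0.18  0.213]
scene 0.213 165 [0.49  0.164 0.214] [0.532 0.206 0.233]
scene 0.233 31 [0.512 0.171 0.234] [0.528 0.192 0.252]
scene 0.253 52 [0.509 0.157 0.254] [0.52  0.216 0.273]
wrist arm 2519 [0.5757 0.1956 0.2331] [0.487 0.166 0.226] [0.659 0.219 0.238]
wrist 0.113 39 [0.496 0.181 0.12 ] [0.5   0.192 0.133]
wrist 0.133 66 [0.496 0.18  0.134] [0.502 0.192 0.153]
wrist 0.153 87 [0.496 0.18  0.154] [0.501 0.192 0.173]
wrist 0.173 94 [0.496 0.181 0.174] [0.5   0.192 0.193]
wrist 0.193 62 [0.489 0.176 0.193] [0.497 0.189 0.213]
wrist 0.213 702 [0.487 0.166 0.214] [0.517 0.208 0.233]
wrist 0.233 447 [0.486 0.16  0.233] [0.514 0.206 0.253]
wrist 0.253 1152 [0.487 0.156 0.253] [0.516 0.216 0.273]
```

View pics/c4.png

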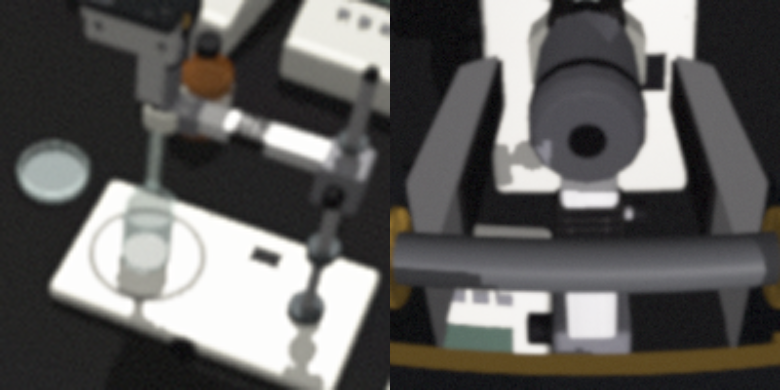

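Released: the electrode stays upright in the clip and the fingers are clear on both sides of the head. Next I'll go up, move over to the thumb rest and close the fingers.

Emit:
servo_tool([
  {"slide": [0,0,-0.5],"rotation": [0,0,0],"gripper": 0.55},
  {"slide": [0,0,-1],"rotation": [0,0,0],"gripper": 0.55},
  {"slide": [0,0,-1],"rotation": [0,0,0],"gripper": 0.55},
  {"slide": [0,0,-0.6],"rotation": [0,0,0],"gripper": 0.55},
  {"slide": [-0.7,0.01,0],"rotation": [0,0,0],"gripper": 0},
  {"slide": [-0.8,0.01,0],"rotation": [0,0,0],"gripper": 0},
  {"slide": [-0.8,0.01,0],"rotation": [0,0,0],"gripper": 0},
  {"slide": [-0.8,0.01,0],"rotation": [0,0,0],"gripper": 0},
], squeeze=20)

```text
time_s: 15.7
position: [0.5834, 0.1938, 0.3565]
ee_rot: [[-0.996, -0.086, 0.0], [-0.086, 0.996, 0.0], [-0.0, 0.0, -1.0]]
ft_force: [-0.2, -0.1, -0.2]
gripper_width: 0.0236
grip_force: 0.0
```

Emit:
servo_tool([
  {"slide": [0,0,0.8],"rotation": [0,0,0],"gripper": 0},
  {"slide": [0,0,0.8],"rotation": [0,0,0],"gripper": 0},
  {"slide": [0,0,0],"rotation": [0,0,0],"gripper": 0},
  {"slide": [0,0,0],"rotation": [0,0,0],"gripper": 0},
])

```text
time_s: 16.1
position: [0.5825, 0.1937, 0.3161]
ee_rot: [[-0.996, -0.086, -0.001], [-0.086, 0.996, -0.0], [0.001, -0.0, -1.0]]
ft_force: [0.1, -0.1, 0.9]
gripper_width: 0.0004
grip_force: 0.0
```

Run:
```python
from h import *
d=cam("wrist"); W=wpts(d); P=W.reshape(-1,3); p=status.state()["position"]; print(p)
a=(abs(P[:,2]-.232)<.006)&(P[:,0]>.53)&(P[:,0]<.62)&(abs(P[:,1]-.195)<.05)
g=d["pixels"].reshape(-1,3).sum(1)
for lo in np.arange(.54,.62,.008):
    s=a&(P[:,0]>=lo)&(P[:,0]<lo+.008)
    if s.sum(): print(lo.round(3),s.sum(),np.median(g[s]),P[s,1].min().round(3),P[s,1].max().round(3))
cv2.imwrite("pics/w5.png",d["pixels"][200:,130:430,::-1])
```

```text
[0.5829775  0.19386361 0.31708498]
0.54 311 725.0 0.178 0.201
0.548 305 723.0 0.18 0.202
0.556 296 722.0 0.181 0.203
0.564 361 412.0 0.179 0.207
0.572 350 76.0 0.18 0.208
0.58 353 87.0 0.18 0.208
0.588 322 175.5 0.182 0.209
0.596 99 401.0 0.182 0.206
```

View pics/w5.png

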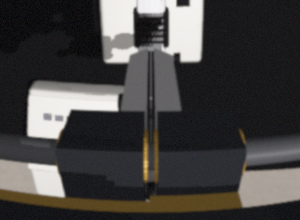

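The closed fingers are centred over the ribbed thumb rest: it is at (150,30) in the crop, and measures x 0.567–0.599, y≈0.194. Pressing down.

Emit:
servo_tool([
  {"slide": [0,0,0.8],"rotation": [0,0,0],"gripper": 0},
  {"slide": [0,0,0.8],"rotation": [0,0,0],"gripper": 0},
  {"slide": [0,0,0.3],"rotation": [0,0,0],"gripper": 0},
  {"slide": [0,0,0.2],"rotation": [0,0,0],"gripper": 0},
  {"slide": [0,0,0.2],"rotation": [0,0,0],"gripper": 0},
  {"slide": [0,0,0.2],"rotation": [0,0,0],"gripper": 0},
  {"slide": [0,0,0.2],"rotation": [0,0,0],"gripper": 0},
  {"slide": [0,0,0.2],"rotation": [0,0,0],"gripper": 0},
])

```text
time_s: 16.95
position: [0.5835, 0.1939, 0.2462]
ee_rot: [[-0.996, -0.086, 0.003], [-0.086, 0.996, 0.001], [-0.003, 0.0, -1.0]]
ft_force: [-2.6, 0.1, 7.6]
gripper_width: 0.0005
grip_force: 3.4
```

Emit:
servo_tool([
  {"slide": [0,0,0.2],"rotation": [0,0,0],"gripper": 0},
  {"slide": [0,0,0.2],"rotation": [0,0,0],"gripper": 0},
  {"slide": [0,0,0.2],"rotation": [0,0,0],"gripper": 0},
  {"slide": [0,0,0.2],"rotation": [0,0,0],"gripper": 0},
])

```text
time_s: 17.35
position: [0.5834, 0.1939, 0.2261]
ee_rot: [[-0.996, -0.086, 0.003], [-0.086, 0.996, 0.0], [-0.003, 0.0, -1.0]]
ft_force: [-2.4, 0.1, 7.2]
gripper_width: 0.0004
grip_force: 3.4
```

Emit:
servo_tool([
  {"slide": [0,0,0.2],"rotation": [0,0,0],"gripper": 0},
  {"slide": [0,0,0.2],"rotation": [0,0,0],"gripper": 0},
  {"slide": [0,0,0.2],"rotation": [0,0,0],"gripper": 0},
  {"slide": [0,0,0.2],"rotation": [0,0,0],"gripper": 0},
  {"slide": [0,0,0.2],"rotation": [0,0,0],"gripper": 0},
  {"slide": [0,0,0.2],"rotation": [0,0,0],"gripper": 0},
])

```text
time_s: 17.95
position: [0.5835, 0.1939, 0.196]
ee_rot: [[-0.996, -0.086, 0.003], [-0.086, 0.996, 0.0], [-0.003, 0.0, -1.0]]
ft_force: [-3.3, -0.8, 6.8]
gripper_width: 0.0005
grip_force: 3.4
```

Emit:
servo_tool([
  {"slide": [0,0,0.1],"rotation": [0,0,0],"gripper": 0},
  {"slide": [0,0,0.1],"rotation": [0,0,0],"gripper": 0},
  {"slide": [0,0,0.1],"rotation": [0,0,0],"gripper": 0},
])

```text
time_s: 18.25
position: [0.5836, 0.194, 0.1911]
ee_rot: [[-0.996, -0.086, 0.003], [-0.086, 0.996, 0.0], [-0.003, 0.0, -1.0]]
ft_force: [-9.1, -2.7, 24.1]
gripper_width: -0.0002
grip_force: 12.2
```

The force rose to 24 N at TCP z 0.191, which is where the stop was expected. I'll back off upward and check.

Emit:
servo_tool([
  {"slide": [0,0,-0.3],"rotation": [0,0,0],"gripper": 0},
  {"slide": [0,0,-1],"rotation": [0,0,0],"gripper": 0},
  {"slide": [0,0,-1],"rotation": [0,0,0],"gripper": 0},
  {"slide": [0,0,-1],"rotation": [0,0,0],"gripper": 0},
  {"slide": [0,0,-1],"rotation": [0,0,0],"gripper": 0},
  {"slide": [0,0,-1],"rotation": [0,0,0],"gripper": 0},
  {"slide": [0,0,0],"rotation": [0,0,0],"gripper": 0},
  {"slide": [0,0,0],"rotation": [0,0,0],"gripper": 0},
])

```text
time_s: 19.05
position: [0.5829, 0.1938, 0.3187]
ee_rot: [[-0.996, -0.086, 0.001], [-0.086, 0.996, 0.0], [-0.001, 0.0, -1.0]]
ft_force: [-0.8, 0.2, -0.6]
gripper_width: 0.0002
grip_force: 0.0
```

Run:
```python
from h import *
print(status.state()["position"])
out=[]
for n in("scene","wrist"):
    d=cam(n); W=wpts(d) if n=="wrist" else pts(d); P=W.reshape(-1,3)
    a=P[(P[:,2]>.14)&(P[:,2]<.185)&(P[:,0]>.53)&(P[:,0]<.63)&(abs(P[:,1]-.194)<.012)]
    print(n,"arm top",len(a),np.median(a[:,2]) if len(a) else 0)
    t=P[(P[:,2]>.15)&(P[:,2]<.24)&(abs(P[:,0]-.503)<.025)&(abs(P[:,1]-.187)<.025)]; print(len(t),np.max(t,0) if len(t) else 0)
    t=t[t[:,2]>t[:,2].max()-.006]; print("head top",np.median(t,0).round(3),t.min(0).round(3),t.max(0).round(3))
    s=P[(P[:,2]>.095)&(P[:,2]<.135)&(abs(P[:,0]-.503)<.03)&(abs(P[:,1]-.187)<.03)]
    if len(s): print("shaft",len(s),s.min(0).round(3),s.max(0).round(3))
    r=P[(abs(P[:,2]-.092)<.003)&(abs(P[:,0]-.5)<.035)&(abs(P[:,1]-.187)<.035)]
    if len(r): print("rim",len(r),r.min(0).round(3),r.max(0).round(3))
    if n=="scene": out=d["pixels"][100:230,260:390]
cv2.imwrite("pics/f.png",cv2.resize(out,(520,520),interpolation=cv2.INTER_CUBIC)[:,:,::-1])
```

```text
[0.58292572 0.19380771 0.31868154]
scene arm top 298 0.1644459992097985
391 [0.52761712 0.20499627 0.22997875]
head top [0.503 0.184 0.225] [0.49  0.171 0.224] [0.516 0.197 0.23 ]
shaft 38 [0.496 0.177 0.095] [0.509 0.186 0.128]
rim 47 [0.478 0.158 0.089] [0.526 0.209 0.095]
wrist arm top 2087 0.1663636225497554
1627 [0.52797338 0.20744411 0.22857847]
head top [0.503 0.187 0.226] [0.487 0.172 0.223] [0.518 0.202 0.229]
rim 118 [0.476 0.163 0.089] [0.5   0.21  0.094]
```

View pics/f.png

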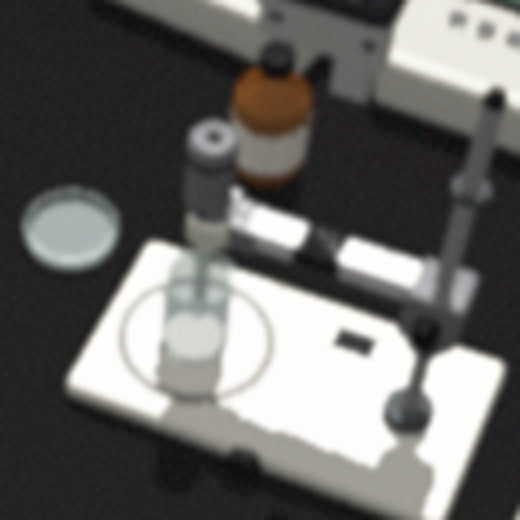

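The picture shows the arm down with its carriage on the dark collar (425,335), the electrode upright in the clip (212,140), and its shaft inside the beaker (195,290), which has not moved. The arm top at 0.166 m matches the expected end of travel, so I'll hand in.

```bash
python3 -c "
from workcell import order
print(order.close_job())"
```

```text
the job is handed in; nothing more can be done
None
```

I clipped the pH electrode upright in the stand and brought the arm down onto its stop, with the tip hanging inside the beaker. The beaker and the stand's surroundings showed no shift in the last views, and the job is handed in; no verdict was returned.

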